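# Rub down the seam strip of a framed picture in its carton

### The arm

A 6-joint arm with a two-finger parallel gripper is mounted at the origin on the work surface. World frame = base frame: x ahead of the robot, y to its left, z up, the work surface at z = 0. Lengths are in m, angles in rad, forces in N, time in s.
With the tool pointing down it reaches from about 0.3 to 0.875 m from the base axis. Payload 6.4 kg.
Tool frame: the origin (TCP) lies at the centre of the arm's flange, where the gripper is bolted on; the fingertips stand 173 mm ahead of it and the grasp point (between the pads) lies 155 mm ahead of it; z points along the fingers, x is the direction in which the jaws open and shut, and the axes are right-handed (so a half turn about z gives the same grasp; the last joint's range is limited). The gripper opens to 85 mm and grips with 20 to 120 N. Pads are 22 mm wide; open, the fingers measure 114 mm over their backs; the gripper's body (76 mm by 85 mm) begins 54 mm behind the grasp point. The pads swing forward as they close: fully open they stand 13 mm farther back than shut.
Start: joints at [0.904, 0.181, 1.607, -0, 1.354, -0.206], TCP at [0.256, 0.515, 0.405] pointing down, gripper open.
Joint ranges: [-2.99, 2.99], [-0.89, 2.07], [0.3, 2.58], [-1.14, 4.28], [0, 2.63], [-3.12, 3.12]. Speed limits (rad/s): [2.57, 2.57, 3.01, 3.14, 3.14, 3.14].

### API

Orientations are given as a unit quaternion [w, x, y, z].
In Python, from bench import ctrl gives the robot as it stands. The module is installed in compiled form; this text tells all that it offers.
- The arm moves only by the tool move_arm, never from a script. Its argument "moves" is a list of rows, each an object of numbers: "gripper": the opening in per cent of the stroke, from 0 (shut) to 100 (fully open); "x", "y", "z": the shift along the tool's x, y, z in cm; "roll": the turn about the tool's z in degrees. In form: [{"gripper": .., "x": .., "y": .., "z": .., "roll": ..}, ...]. A call has 1 to 5 rows; each row shifts and turns the commanded pose from where the row before left it, along the tool's axes as they then stand; what a row does not reach is not made up. A row lasts 1/8 s, in which the tool goes at most 62.5 mm and 10.7 degrees, less where a joint would pass 70% of its speed; a pose out of reach is approached as far as the arm can. A call is refused whole if a number of a shift passes 6.25 or a number of a turn 10.7, either way. A call with a gripper value outside its range is refused whole. The fingers move at their own pace and stop on an object; the grip force is fixed at half the most. Time passes only in rows, so rows that do not move let the fingers close. It gives the time, the measured TCP pose, the force and the opening at its end, in the units of the state.
- ctrl.get_obs(): the state, without advancing time (a new reading comes with each control period).
- ctrl.camera(name): name is "side" or "top" or "wrist"; returns a dict with "img" (420x560x3 uint8, red, green, blue), "fx", "fy", "cx", "cy" (pixels), "D" ([k1, k2, p1, p2, k3] as OpenCV has them; the pictures are not rectified), "world_from_camera" (4x4, takes a point from camera to world coordinates); the wrist camera has in their place "tool_from_camera" (4x4, takes a point from camera to tool coordinates, whose origin is the TCP and whose axes are the tool frame's). Camera axes: x right, y up, looking along -z (the intrinsics and any distortion apply to the point x, -y, -z); pixel columns grow to the right and rows downward; lengths in m; the calibration is good to about 2 mm. A picture is of the moment at which its call begins: read the wrist's pose just before it. There is no depth.
- ctrl.hand_in(): hands the job in, once; it reports no verdict.
The state is a dict: "time_s": time; "q": joint angles; "dq": joint speeds; "joint_efforts": joint torques, N m; "eef_pos": TCP position; "eef_rot": TCP orientation; "wrist_force": force on the tool from outside, world axes, zero at the start; "torque": the same for the moment, N m; "opening": opening from 0.0 (shut) to 1.0 (fully open).
Only numpy, scipy, OpenCV 4.12 (cv2) and the standard library are available. Lean on these libraries where they do the work, as an engineer would, in place of code of your own. Each camera call takes 0.05 s, during which the arm holds its last target. There are 200 camera calls.

### The job

Fold both flaps of the shallow carton right back past upright, so that the framed picture lying face down inside is exposed. Then take the sprung burnishing stylus from its wooden holder and, keeping its point pressed gently on the L-shaped paper sealing strip without lifting, run it slowly (a few centimetres a second) along the whole strip in one pass, from the free end of the long leg, round the corner, to the end of the short leg. Put the stylus back upright in its holder with the collar resting on the block, leave the flaps open and leave the other things on the table where they are.

Things in the scene. Friction and masses are not known exactly. Their poses are not given: they have to be found in the camera images.
- carton: fixed shallow cardboard carton, 200 (its x) x 160 (its y) x 60 mm high, walls 5 mm, open on top under two flaps; origin: centre of its underside
- flap_left (a joint): angle of the carton flap hinged along the rim at the carton's +y side: 0 flat closed, 1.57 upright, stop at 2.75; starts ajar (0.4 to 0.8). Stiff crease: stays where it is put. Flap 188 mm along the hinge, 65 mm wide, 4 mm thick, its underside at rim height (60 mm) when closed
- flap_right (a joint): the same for the flap hinged at the carton's -y side. The free edges of the flaps do not meet: over 40 mm is open between them at the start. Pushed level against its edge while nearly shut, a flap binds: the edge must be raised along its arc, then pushed outwards once steep
- flap_left_hinge (a point): middle of the left flap's hinge line, at the rim (60 mm above the table); the line runs along the carton's x; fixed
- flap_right_hinge (a point): middle of the right flap's hinge line, likewise
- flap_left_edge (a point): middle of the left flap's free edge, 65 mm from the hinge; moves with the flap
- flap_right_edge (a point): middle of the right flap's free edge; moves with the flap
- picture: framed picture face down, fixed in the carton; dark moulding 180 x 140 mm, 18 wide, standing 5 mm above the level backing panel. Origin: centre of underside, axes as the carton's; panel surface 30 mm above it. On the panel, against the moulding, a flat L-shaped white paper strip 16 mm wide; centrelines: long leg y = +44, x = -70 to 64; short leg x = +64, y = 44 to -50 (mm)
- seam_start (a point): on the strip's centreline on the panel surface, 6 mm in from the free end of the long leg: where the pass begins
- seam_corner (a point): crossing of the two legs' centrelines, 128 mm from seam_start
- seam_end (a point): on the centreline, 6 mm in from the end of the short leg, 88 mm from seam_corner: where the pass ends
- holder: fixed wooden block 90 x 90 x 85 mm high with an upright round through hole of 28 mm in its centre; origin: centre of its underside
- stylus: burnishing stylus upright in the holder, 140 g. Origin: on its axis, underside of its steel collar (52 mm across, 6 thick), which rests on the block. Above: square wooden handle 24 x 24 mm, from 6 to 76 mm above the origin, sides along its x and y. Below: shaft 14 mm across to -55 mm, then a white point 10 mm across ending at -70 mm. z up
- stylus_point (a point): the stylus's lower end, 70 mm below its origin when not pressed. The point is sprung along the axis: it gives up to 8 mm, with 0.9 N at first touch and 3.3 N when fully in, then it is hard
- tape_roll: bystander: tape roll 84 mm across, 25 mm high; origin under its centre
- glue_jar: bystander: jar 68 mm across, 90 mm high; origin under its centre
- corner_a: bystander: L-shaped moulding sample, legs 100 mm, 16 mm high; origin under its corner
- corner_b: bystander: L-shaped moulding sample, legs 80 mm, 16 mm high; origin under its corner
- folding_rule: bystander: folded rule 200 x 32 x 16 mm; origin under its centre
- small_frame: bystander: empty frame 150 x 150 x 14 mm; origin under its centre
- weight: bystander: steel weight 64 mm across, 60 mm high; origin under its centre
Things that resemble listed ones, but are neither listed nor needed, are in the scene too. There is more than one size of the stylus; the one meant has the size given above.

How it is judged:
On the way, in this order (a step that is already met when the one before it is completed fails the run):
1. both flaps are folded back past upright (over 1.7 rad) (value of joint each of flap_left, flap_right above 1.7 rad), for 0.2 s.
2. the stylus point presses (over 0.3 N) on the strip at pass point 1 of 9, counted from the free end of the long leg, within 7 mm along and 8 mm across (x of stylus_point in the frame of picture between -0.071 and -0.057 m and y of stylus_point in the frame of picture between 0.036 and 0.052 m and z of stylus_point in the frame of picture between 0.022 and 0.036 m and contact force between stylus and picture above 0.3 N), for 0.08 s.
3. the stylus point presses (over 0.3 N) on the strip at pass point 2 of 9, counted from the free end of the long leg, within 7 mm along and 8 mm across (x of stylus_point in the frame of picture between -0.0454 and -0.0314 m and y of stylus_point in the frame of picture between 0.036 and 0.052 m and z of stylus_point in the frame of picture between 0.022 and 0.036 m and contact force between stylus and picture above 0.3 N), for 0.08 s.
4. the stylus point presses (over 0.3 N) on the strip at pass point 3 of 9, counted from the free end of the long leg, within 7 mm along and 8 mm across (x of stylus_point in the frame of picture between -0.0198 and -0.0058 m and y of stylus_point in the frame of picture between 0.036 and 0.052 m and z of stylus_point in the frame of picture between 0.022 and 0.036 m and contact force between stylus and picture above 0.3 N), for 0.08 s.
5. the stylus point presses (over 0.3 N) on the strip at pass point 4 of 9, counted from the free end of the long leg, within 7 mm along and 8 mm across (x of stylus_point in the frame of picture between 0.0058 and 0.0198 m and y of stylus_point in the frame of picture between 0.036 and 0.052 m and z of stylus_point in the frame of picture between 0.022 and 0.036 m and contact force between stylus and picture above 0.3 N), for 0.08 s.
6. the stylus point presses (over 0.3 N) on the strip at pass point 5 of 9, counted from the free end of the long leg, within 7 mm along and 8 mm across (x of stylus_point in the frame of picture between 0.0314 and 0.0454 m and y of stylus_point in the frame of picture between 0.036 and 0.052 m and z of stylus_point in the frame of picture between 0.022 and 0.036 m and contact force between stylus and picture above 0.3 N), for 0.08 s.
7. the stylus point presses (over 0.3 N) on the strip at pass point 6 of 9, counted from the free end of the long leg, within 7 mm along and 8 mm across (x of stylus_point in the frame of picture between 0.056 and 0.072 m and y of stylus_point in the frame of picture between 0.036 and 0.052 m and z of stylus_point in the frame of picture between 0.022 and 0.036 m and contact force between stylus and picture above 0.3 N), for 0.08 s.
8. the stylus point presses (over 0.3 N) on the strip at pass point 7 of 9, counted from the free end of the long leg, within 7 mm along and 8 mm across (x of stylus_point in the frame of picture between 0.056 and 0.072 m and y of stylus_point in the frame of picture between 0.0077 and 0.0217 m and z of stylus_point in the frame of picture between 0.022 and 0.036 m and contact force between stylus and picture above 0.3 N), for 0.08 s.
9. the stylus point presses (over 0.3 N) on the strip at pass point 8 of 9, counted from the free end of the long leg, within 7 mm along and 8 mm across (x of stylus_point in the frame of picture between 0.056 and 0.072 m and y of stylus_point in the frame of picture between -0.0217 and -0.0077 m and z of stylus_point in the frame of picture between 0.022 and 0.036 m and contact force between stylus and picture above 0.3 N), for 0.08 s.
10. the stylus point presses (over 0.3 N) on the strip at pass point 9 of 9, counted from the free end of the long leg, within 7 mm along and 8 mm across (x of stylus_point in the frame of picture between 0.056 and 0.072 m and y of stylus_point in the frame of picture between -0.051 and -0.037 m and z of stylus_point in the frame of picture between 0.022 and 0.036 m and contact force between stylus and picture above 0.3 N), for 0.08 s.
At the end, for the whole second after the job is handed in: the stylus stands released and at rest in the holder, within 12 mm of its centre, tilted under 0.12 rad, the collar within 6 mm of the block's top; both flaps over 1.7 rad; every bystander within 30 mm of where it was (all of step 1 and horizontal distance between stylus and holder below 0.012 m and z of stylus in the frame of holder between 0.079 and 0.091 m and angle between stylus's own z axis and vertical below 0.12 rad and linear speed of stylus below 0.02 m/s and distance of each of tape_roll, glue_jar, corner_a, corner_b, folding_rule, small_frame, weight from where it was at the start of the episode below 0.03 m); the robot touches nothing.
It fails at once if the stylus is pressed on the picture with over 20 N (contact force between stylus and picture above 20 N).
It fails at once if the stylus moves faster than 0.12 m/s while touching the picture (contact force between stylus and picture above 0.3 N and linear speed of stylus above 0.12 m/s).
It fails at once if the stylus point hovers 5 to 25 mm above the strip more than 15 mm from its two ends (lifted in mid-pass) (z of stylus_point in the frame of picture between 0.035 and 0.055 m and ((x of stylus_point in the frame of picture between -0.049 and 0.072 m and y of stylus_point in the frame of picture between 0.036 and 0.052 m) or (x of stylus_point in the frame of picture between 0.056 and 0.072 m and y of stylus_point in the frame of picture between -0.029 and 0.052 m))).
It fails at once if a bystander is moved by 30 mm or more (distance of any of tape_roll, glue_jar, corner_a, corner_b, folding_rule, small_frame, weight from where it was at the start of the episode above 0.03 m).
It also fails if it takes over 72 s, if anything falls off the work surface, if the arm or the gripper's body presses on something with over 40 N, if the wrist force passes 120 N, or if a joint passes its speed limit or range.

## Working session

There is one attempt and no reset: what is moved stays moved. The work goes in short steps, Python scripts to look and compute and a tool call to move; the robot and the scene stay as the last step left them, time stands still between calls to the robot, and variables do not carry over. Pictures are saved under pics/ and viewed, about 8 in all and at most 12, crops included, and the job is handed in when it is done.

Besides the shell and the picture viewer there is one more tool, called after "Request:" by a JSON object that holds its "fn" and its "kwargs". move_arm: Moves the arm, as the interface text tells. Its arguments: {"type":"object","properties":{"moves":{"type":"array","items":{"type":"object","properties":{"gripper":{"type":"number"},"x":{"type":"number"},"y":{"type":"number"},"z":{"type":"number"},"roll":{"type":"number"}}}}},"required":["moves"]}

```bash
mkdir -p pics; cat > h.py <<'E'
import numpy as np, cv2
from bench import ctrl
from scipy.spatial.transform import Rotation as R
def tool():
    o=ctrl.get_obs(); T=np.eye(4); q=o["eef_rot"]; T[:3,:3]=R.from_quat([q[1],q[2],q[3],q[0]]).as_matrix(); T[:3,3]=o["eef_pos"]; return T,o
def cam(n,save=None):
    T,o=tool(); c=ctrl.camera(n)
    c["W"]=np.array(c["world_from_camera"]) if n!="wrist" else T@np.array(c["tool_from_camera"])
    c["K"]=np.array([[c["fx"],0,c["cx"]],[0,c["fy"],c["cy"]],[0,0,1]]); c["D"]=np.array(c["D"],float)
    if save:
        cv2.imwrite(f"pics/{save}.png",c["img"][:,:,::-1]); np.savez(f"pics/{save}.npz",W=c["W"],K=c["K"],D=c["D"],img=c["img"])
    return c
def load(s): return dict(np.load(f"pics/{s}.npz"))
def px2w(c,p,z):
    p=np.array(p,float).reshape(-1,1,2); u=cv2.undistortPoints(p,c["K"],c["D"])[:,0]
    d=np.c_[u[:,0],-u[:,1],-np.ones(len(u))]@c["W"][:3,:3].T; o=c["W"][:3,3]
    z=np.broadcast_to(z,len(u)); return o+d*((z-o[2])/d[:,2])[:,None]
def w2px(c,P):
    P=np.array(P,float).reshape(-1,3); Q=(P-c["W"][:3,3])@c["W"][:3,:3]; Q=Q*[1,-1,-1]
    return cv2.projectPoints(Q,np.zeros(3),np.zeros(3),c["K"],c["D"])[0][:,0]
E
python3 - <<'E'
from h import *
np.set_printoptions(precision=3,suppress=True)
for n in("top","side"):
    c=cam(n,n+"0"); print(n,c["W"],c["fx"],c["D"])
T,o=tool();print(T,o["time_s"])
a=cv2.imread("pics/top0.png");cv2.imwrite("pics/top0v.png",cv2.resize(a,(800,600)))
E
```

```text
top [[ 0.006  0.987 -0.163  0.34 ]
 [-1.     0.003 -0.014 -0.011]
 [-0.013  0.163  0.986  1.462]
 [ 0.     0.     0.     1.   ]] 439.0815188723267 [0.03 0.   0.   0.   0.  ]
side [[ 0.716  0.455 -0.529 -0.19 ]
 [-0.698  0.464 -0.545 -0.791]
 [-0.003  0.76   0.65   1.018]
 [ 0.     0.     0.     1.   ]] 484.3270839523723 [-0.099  0.     0.     0.     0.   ]
[[ 0.445  0.896 -0.001  0.256]
 [ 0.896 -0.445 -0.001  0.515]
 [-0.001 -0.    -1.     0.404]
 [ 0.     0.     0.     1.   ]] 0.1
```

View pics/top0v.png

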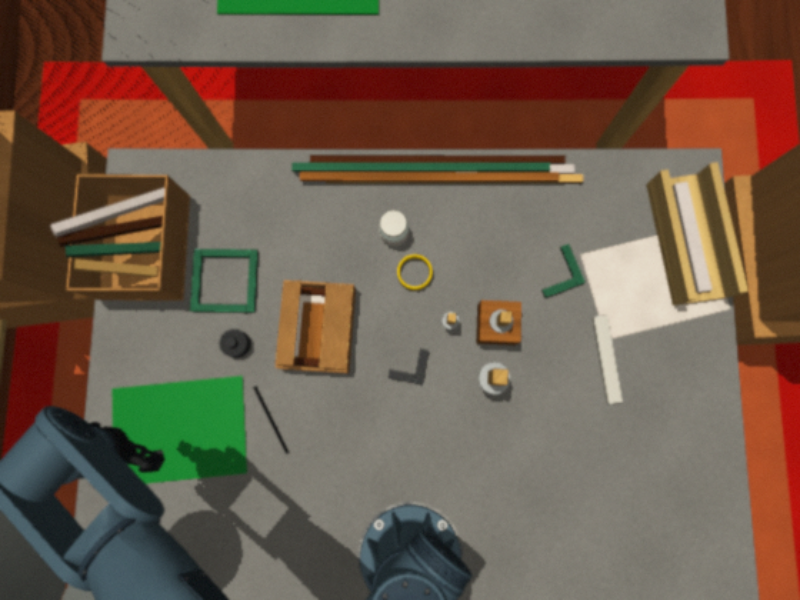

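View pics/side0.png

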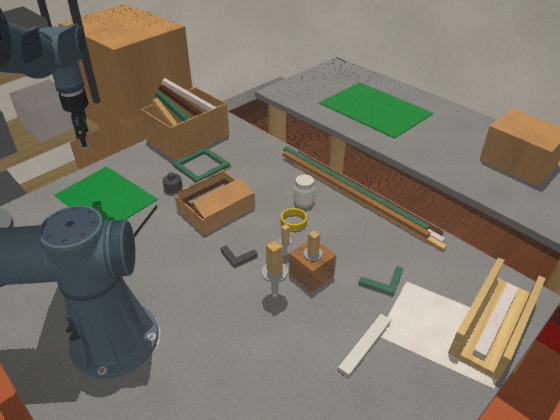

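The top view (800 px wide) shows the carton at (316,327) with the strip's short leg at its far end, (312,299). Three styluses could be the one meant: the one in the wooden block at (502,320), a smaller free-standing one at (452,320), and a larger one at (495,378). The description (in the block, 52 mm collar) points to (502,320).

```bash
python3 - <<'E'
from h import *
np.set_printoptions(precision=3,suppress=True)
c=load("top0"); s=.7
pts={"holder":(500,323,.085),"c_fl":(283,283,.06),"c_fr":(354,284,.06),"c_nl":(278,369,.06),"c_nr":(350,372,.06),"weight":(235,343,.06),"jar":(393,222,.09),"tape":(414,272,.02),"decoyS":(452,318,.08),"decoyL":(495,380,.09),"frame":(225,281,.01)}
for k,(x,y,z) in pts.items(): print(k,px2w(c,[x*s,y*s],z)[0])
w=ctrl.camera("wrist"); print(w["tool_from_camera"],w["fx"],w["cx"],w["D"])
E
```

```text
holder [ 0.511 -0.198  0.085]
c_fl [0.604 0.291 0.06 ]
c_fr [0.602 0.129 0.06 ]
c_nl [0.409 0.294 0.06 ]
c_nr [0.403 0.134 0.06 ]
weight [0.466 0.393 0.06 ]
jar [0.739 0.04  0.09 ]
tape [ 0.638 -0.008  0.02 ]
decoyS [ 0.522 -0.092  0.08 ]
decoyL [ 0.386 -0.184  0.09 ]
frame [0.617 0.438 0.01 ]
[[ 1.    -0.    -0.     0.   ]
 [-0.    -0.965 -0.261 -0.067]
 [-0.     0.261 -0.965  0.031]
 [ 0.     0.     0.     1.   ]] 363.0192895872819 281.5296677365172 [-0.06  0.    0.    0.    0.  ]
```

Request:
{"fn": "move_arm", "kwargs": {"moves": [{"gripper": 0, "x": -2.3, "y": 5.1}, {"gripper": 0, "x": -2.3, "y": 5.1}, {"gripper": 0, "x": -2.3, "y": 5.1}, {"gripper": 0, "x": -2.3, "y": 5.1}, {"gripper": 0, "x": -2.3, "y": 5.1}]}}

```text
validation failed for argument at $.mo...
```

Request:
{"fn": "move_arm", "kwargs": {"moves": [{"gripper": 0, "x": -2.3, "y": 5.1}, {"gripper": 0, "x": -2.3, "y": 5.1}, {"gripper": 0, "roll": 10.6}, {"gripper": 0, "roll": 10.6}, {"gripper": 0, "roll": 10.6}]}}

```text
validation failed for argument at $.mo...
```

Request:
{"fn": "move_arm", "kwargs": {"moves": [{"gripper": 0, "roll": 10.6}, {"gripper": 0, "roll": 10.6}, {"gripper": 0, "roll": 10.6}, {"gripper": 0}]}}

```text
validation failed for argument at $.mo...
```

```bash
python3 - <<'E'
from h import *
np.set_printoptions(precision=4,suppress=True)
c=cam("wrist","w1"); T,o=tool(); print(T,o["q"],o["time_s"],o["wrist_force"])
E
```

```text
[[ 0.4447  0.8957 -0.0006  0.2556]
 [ 0.8957 -0.4447 -0.0009  0.5149]
 [-0.0011 -0.0002 -1.      0.4041]
 [ 0.      0.      0.      1.    ]] [ 0.9037  0.1812  1.6076 -0.      1.3538 -0.2063] 0.2 [ 0.6163 -0.0886  0.3792]
```

View pics/w1.png

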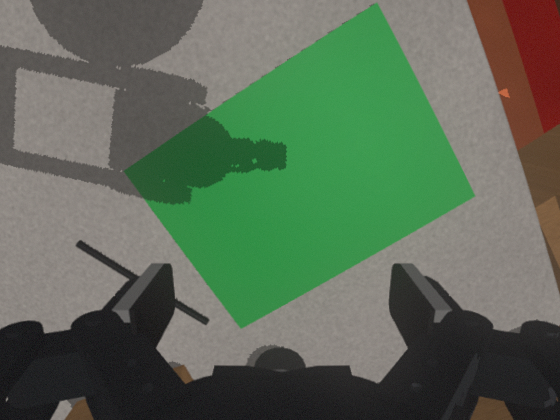

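The moves were refused, so the wrist picture shows only the green mat and the open fingers. I think every field has to be given.

Request:
{"fn": "move_arm", "kwargs": {"moves": [{"gripper": 0, "x": -2.3, "y": 5.1, "z": 0, "roll": 0}, {"gripper": 0, "x": -2.3, "y": 5.1, "z": 0, "roll": 0}, {"gripper": 0, "x": -2.3, "y": 5.1, "z": 0, "roll": 0}, {"gripper": 0, "x": -2.3, "y": 5.1, "z": 0, "roll": 0}, {"gripper": 0, "x": -2.3, "y": 5.1, "z": 0, "roll": 0}]}}

```text
time_s: 0.82
eef_pos: [0.4338, 0.2971, 0.4047]
eef_rot: [-0.0, 0.85, 0.527, 0.0]
wrist_force: [0.1, 0.5, 0.6]
opening: 0.0
```

Request:
{"fn": "move_arm", "kwargs": {"moves": [{"gripper": 0, "x": -2.3, "y": 5.1, "z": 0, "roll": 0}, {"gripper": 0, "x": -2.3, "y": 5.1, "z": 0, "roll": 0}, {"gripper": 0, "x": 0, "y": 0, "z": 0, "roll": 10.6}, {"gripper": 0, "x": 0, "y": 0, "z": 0, "roll": 10.6}, {"gripper": 0, "x": 0, "y": 0, "z": 0, "roll": 10.6}]}}

```text
time_s: 1.45
eef_pos: [0.5039, 0.2117, 0.4044]
eef_rot: [-0.0, 0.963, 0.271, -0.0]
wrist_force: [0.8, 0.5, -0.5]
opening: 0.002
```

Request:
{"fn": "move_arm", "kwargs": {"moves": [{"gripper": 0, "x": 0, "y": 0, "z": 0, "roll": 10.6}, {"gripper": 0, "x": 0, "y": 0, "z": 0, "roll": 10.6}, {"gripper": 0, "x": 0, "y": 0, "z": 0, "roll": 10.6}, {"gripper": 0, "x": 0, "y": 0, "z": 0, "roll": 0}]}}

```text
time_s: 1.95
eef_pos: [0.5038, 0.2121, 0.4045]
eef_rot: [0.0, 1.0, 0.001, -0.0]
wrist_force: [-0.9, 0.7, 0.3]
opening: 0.005
```

```bash
python3 - <<'E'
from h import *
np.set_printoptions(precision=4,suppress=True)
c=cam("wrist","w2"); T,o=tool(); print(T,o["q"],o["time_s"],o["wrist_force"])
E
```

```text
[[ 1.      0.0038 -0.0004  0.5038]
 [ 0.0038 -1.     -0.0001  0.2121]
 [-0.0004  0.0001 -1.      0.4045]
 [ 0.      0.      0.      1.    ]] [0.1812 0.1179 1.6788 0.     1.3453 0.1774] 2.0 [-0.5843 -0.14   -0.52  ]
```

View pics/w2.png

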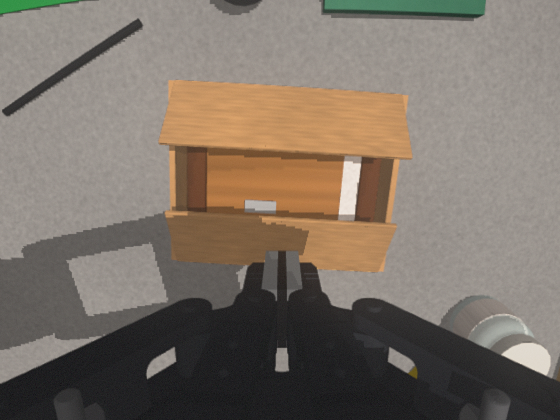

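Wrist view: left flap's hinge corners at (172,82) and (407,97), its edge (162,142)–(410,157). Right flap's edge (166,212)–(395,224), hinge (172,260)–(386,272). The strip's short leg is at (350,185), on the +x side. I'll fit the carton pose and flap angles to these corners.

```bash
cat > fit.py <<'E'
from h import *
from scipy.optimize import least_squares
def model(p):
    cx,cy,a,tl,tr=p; out=[]
    for s,t in((1,tl),(-1,tr)):
        for r in(0,.065):
            for x in(-.094,.094):
                out.append([x, s*(.080-r*np.cos(t)+.004*np.sin(t)), .06+r*np.sin(t)+.004*np.cos(t)])
    o=np.array(out); c,s_=np.cos(a),np.sin(a)
    return np.c_[cx+c*o[:,0]-s_*o[:,1],cy+s_*o[:,0]+c*o[:,1],o[:,2]]
E
python3 - <<'E'
from fit import *
np.set_printoptions(precision=4,suppress=True)
c=load("w2")
P=np.array([(172,82),(407,97),(162,142),(410,157),(172,260),(386,272),(166,212),(395,224)],float)
f=lambda p:(w2px(c,model(p))-P).ravel()
r=least_squares(f,[.505,.212,-.02,.6,.6],loss="soft_l1"); print(r.x); print(r.fun.reshape(-1,2))
E
```

```text
[ 0.5047  0.219  -0.0557  0.6815  0.4682]
[[ 2.1594 -5.5812]
 [-4.404  -6.6854]
 [-2.968   0.7593]
 [ 1.1508  0.426 ]
 [ 4.8728  2.8837]
 [-7.9157  1.6226]
 [-0.6171 -0.7236]
 [ 1.4104  0.0738]]
```

Request:
{"fn": "move_arm", "kwargs": {"moves": [{"gripper": 0, "x": 0, "y": -1.05, "z": 0, "roll": 3.2}, {"gripper": 0, "x": 0, "y": 0, "z": 5, "roll": 0}, {"gripper": 0, "x": 0, "y": 0, "z": 5, "roll": 0}, {"gripper": 0, "x": 0, "y": 0, "z": 3.5, "roll": 0}, {"gripper": 0, "x": 0, "y": 0, "z": 2.6, "roll": 0}]}}

```text
time_s: 2.62
eef_pos: [0.5033, 0.2225, 0.2417]
eef_rot: [0.0, 1.0, -0.026, -0.001]
wrist_force: [-0.1, -0.6, 0.4]
opening: 0.0
```

```bash
python3 - <<'E'
from h import *
cam("side","s1"); T,o=tool(); print(T,o["wrist_force"])
i=load("s1")["img"][150:250,150:290]; cv2.imwrite("pics/s1c.png",cv2.resize(i[:,:,::-1],None,fx=5,fy=5,interpolation=cv2.INTER_CUBIC))
E
```

```text
[[ 0.99861352 -0.05223541 -0.00651908  0.50201278]
 [-0.05224546 -0.99863332 -0.00138122  0.22208531]
 [-0.00643802  0.00171989 -0.9999778   0.23872877]
 [ 0.          0.          0.          1.        ]] [-3.14942479 -1.76459615 -1.48217869]
```

View pics/s1c.png

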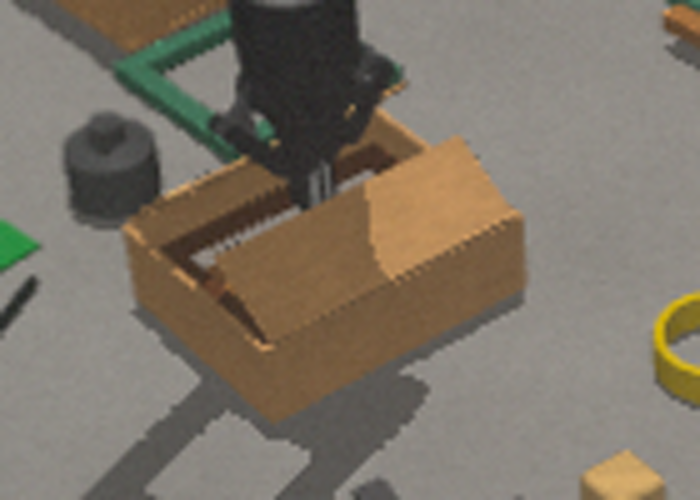

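The shut fingers stand in the gap between the flaps, clear of both (tip at about (320,195) in the crop). Next I push the right flap along its arc.

Request:
{"fn": "move_arm", "kwargs": {"moves": [{"gripper": 0, "x": 0, "y": 0.8, "z": 0, "roll": 0}, {"gripper": 0, "x": 0, "y": 0.5, "z": 0, "roll": 0}, {"gripper": 0, "x": 0, "y": 0.3, "z": -0.05, "roll": 0}]}}

```text
time_s: 3.05
eef_pos: [0.5036, 0.2064, 0.2457]
eef_rot: [-0.001, 1.0, -0.028, 0.001]
wrist_force: [-1.3, 5.5, 2.1]
opening: -0.0
```

Request:
{"fn": "move_arm", "kwargs": {"moves": [{"gripper": 0, "x": 0, "y": 0.2, "z": -0.4, "roll": 0}, {"gripper": 0, "x": 0, "y": 0.25, "z": -0.4, "roll": 0}]}}

```text
time_s: 3.3
eef_pos: [0.5029, 0.202, 0.253]
eef_rot: [-0.0, 1.0, -0.028, 0.001]
wrist_force: [0.4, 1.4, -0.6]
opening: 0.005
```

Request:
{"fn": "move_arm", "kwargs": {"moves": [{"gripper": 0, "x": 0, "y": 0.42, "z": -0.5, "roll": 0}, {"gripper": 0, "x": 0, "y": 0.45, "z": -0.5, "roll": 0}, {"gripper": 0, "x": 0, "y": 0.55, "z": -0.4, "roll": 0}, {"gripper": 0, "x": 0, "y": 0.55, "z": -0.4, "roll": 0}]}}

```text
time_s: 3.8
eef_pos: [0.5015, 0.182, 0.2704]
eef_rot: [0.0, 1.0, -0.028, -0.0]
wrist_force: [0.8, 1.3, -1.0]
opening: 0.002
```

Request:
{"fn": "move_arm", "kwargs": {"moves": [{"gripper": 0, "x": 0, "y": 1.15, "z": -0.55, "roll": 0}, {"gripper": 0, "x": 0, "y": 1.25, "z": -0.35, "roll": 0}, {"gripper": 0, "x": 0, "y": 1.2, "z": -0.1, "roll": 0}, {"gripper": 0, "x": 0, "y": 1.0, "z": 0, "roll": 0}]}}

```text
time_s: 4.3
eef_pos: [0.499, 0.1356, 0.2802]
eef_rot: [-0.0, 1.0, -0.028, 0.0]
wrist_force: [0.6, 1.2, -0.3]
opening: 0.001
```

```bash
python3 - <<'E'
from h import *
cam("side","s2"); T,o=tool(); print(T[:3,3],o["wrist_force"])
i=load("s2")["img"][150:250,150:290]; cv2.imwrite("pics/s2c.png",cv2.resize(i[:,:,::-1],None,fx=5,fy=5,interpolation=cv2.INTER_CUBIC))
E
```

```text
[0.49894478 0.13481978 0.28005278] [ 0.03689475 -0.79370283 -1.07235376]
```

View pics/s2c.png

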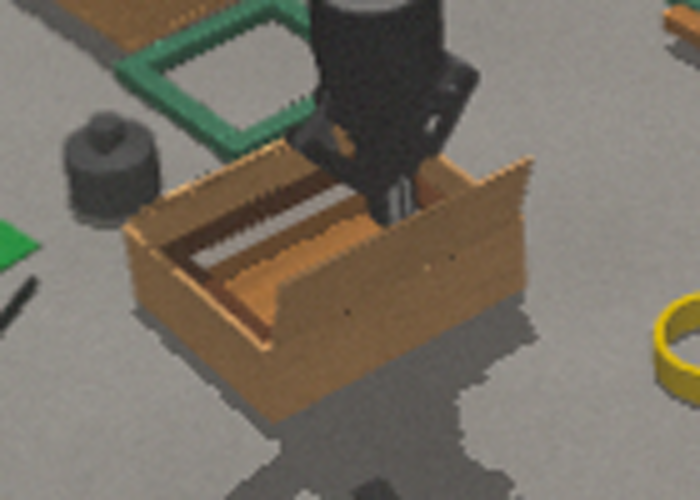

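The right flap is now about upright. I push it further out, then cross to the left flap.

Request:
{"fn": "move_arm", "kwargs": {"moves": [{"gripper": 0, "x": 0, "y": 1.1, "z": 0, "roll": 0}, {"gripper": 0, "x": 0, "y": 1.1, "z": 0, "roll": 0}, {"gripper": 0, "x": 0, "y": 1.3, "z": 0, "roll": 0}, {"gripper": 0, "x": 0, "y": -4, "z": 0, "roll": 0}, {"gripper": 0, "x": 0, "y": -4.4, "z": 0, "roll": 0}]}}

```text
time_s: 4.97
eef_pos: [0.5022, 0.1849, 0.2803]
eef_rot: [0.0, 1.0, -0.029, 0.0]
wrist_force: [0.6, 0.4, 0.1]
opening: 0.002
```

Request:
{"fn": "move_arm", "kwargs": {"moves": [{"gripper": 0, "x": 0, "y": -4, "z": 1.5, "roll": 0}, {"gripper": 0, "x": 0, "y": 0, "z": 1.2, "roll": 0}, {"gripper": 0, "x": 0, "y": -0.5, "z": 0, "roll": 0}, {"gripper": 0, "x": 0, "y": -0.4, "z": 0, "roll": 0}]}}

```text
time_s: 5.48
eef_pos: [0.5048, 0.2336, 0.2534]
eef_rot: [0.0, 1.0, -0.029, 0.0]
wrist_force: [-0.0, -0.0, -0.1]
opening: 0.001
```

Request:
{"fn": "move_arm", "kwargs": {"moves": [{"gripper": 0, "x": 0, "y": -0.3, "z": 0, "roll": 0}, {"gripper": 0, "x": 0, "y": -0.3, "z": 0, "roll": 0}]}}

```text
time_s: 5.72
eef_pos: [0.5053, 0.2399, 0.2539]
eef_rot: [0.0, 1.0, -0.028, 0.001]
wrist_force: [-0.4, -3.3, 2.0]
opening: 0.002
```

Request:
{"fn": "move_arm", "kwargs": {"moves": [{"gripper": 0, "x": 0, "y": -0.25, "z": -0.35, "roll": 0}, {"gripper": 0, "x": 0, "y": -0.35, "z": -0.4, "roll": 0}, {"gripper": 0, "x": 0, "y": -0.5, "z": -0.45, "roll": 0}, {"gripper": 0, "x": 0, "y": -0.55, "z": -0.4, "roll": 0}]}}

```text
time_s: 6.22
eef_pos: [0.5058, 0.2573, 0.2696]
eef_rot: [-0.0, 1.0, -0.028, 0.0]
wrist_force: [-1.2, -1.2, -1.0]
opening: -0.0
```

Request:
{"fn": "move_arm", "kwargs": {"moves": [{"gripper": 0, "x": 0, "y": -1.15, "z": -0.5, "roll": 0}, {"gripper": 0, "x": 0, "y": -1.25, "z": -0.3, "roll": 0}, {"gripper": 0, "x": 0, "y": -1.2, "z": -0.1, "roll": 0}, {"gripper": 0, "x": 0, "y": -1.0, "z": 0, "roll": 0}]}}

```text
time_s: 6.72
eef_pos: [0.5083, 0.3037, 0.2781]
eef_rot: [0.0, 1.0, -0.028, 0.0]
wrist_force: [0.3, -1.7, 0.3]
opening: 0.002
```

Request:
{"fn": "move_arm", "kwargs": {"moves": [{"gripper": 0, "x": 0, "y": -1.1, "z": 0, "roll": 0}, {"gripper": 0, "x": 0, "y": -1.1, "z": 0, "roll": 0}, {"gripper": 0, "x": 0, "y": -1.2, "z": 0, "roll": 0}, {"gripper": 0, "x": 0, "y": -0.6, "z": 0, "roll": 0}]}}

```text
time_s: 7.22
eef_pos: [0.5106, 0.3437, 0.2782]
eef_rot: [-0.0, 1.0, -0.028, 0.0]
wrist_force: [-0.2, 0.1, -0.5]
opening: 0.003
```

Request:
{"fn": "move_arm", "kwargs": {"moves": [{"gripper": 0, "x": 0, "y": 3, "z": -1, "roll": 0}, {"gripper": 0, "x": 0, "y": 4, "z": -4, "roll": 0}, {"gripper": 0, "x": 0, "y": 4, "z": -4, "roll": 0}, {"gripper": 0, "x": 0, "y": 4, "z": -3, "roll": 0}, {"gripper": 0, "x": 0, "y": 0, "z": 0, "roll": 0}]}}

```text
time_s: 7.85
eef_pos: [0.5031, 0.1912, 0.4015]
eef_rot: [-0.0, 1.0, -0.03, 0.003]
wrist_force: [-0.4, 0.5, 0.1]
opening: -0.001
```

Request:
{"fn": "move_arm", "kwargs": {"moves": [{"gripper": 0, "x": 0, "y": 0, "z": 0, "roll": 0}]}}

```text
time_s: 7.98
eef_pos: [0.502, 0.1931, 0.3978]
eef_rot: [-0.0, 1.0, -0.028, -0.0]
wrist_force: [0.2, 0.1, -1.1]
opening: 0.001
```

```bash
python3 - <<'E'
from h import *
cam("wrist","w3"); T,o=tool(); print(T,o["wrist_force"],o["time_s"])
i=load("w3")["img"][:320,100:500]; cv2.imwrite("pics/w3c.png",cv2.resize(i[:,:,::-1],None,fx=1.85,fy=1.85,interpolation=cv2.INTER_CUBIC))
E
```

```text
[[ 9.98451907e-01 -5.55980448e-02 -1.62680565e-03  5.01877510e-01]
 [-5.55978276e-02 -9.98453229e-01  1.78431643e-04  1.93479161e-01]
 [-1.63420981e-03 -8.77085539e-05 -9.99998661e-01  3.97176346e-01]
 [ 0.00000000e+00  0.00000000e+00  0.00000000e+00  1.00000000e+00]] [ 0.41688975 -0.10505061  0.10525409] 8.025
```

View pics/w3c.png

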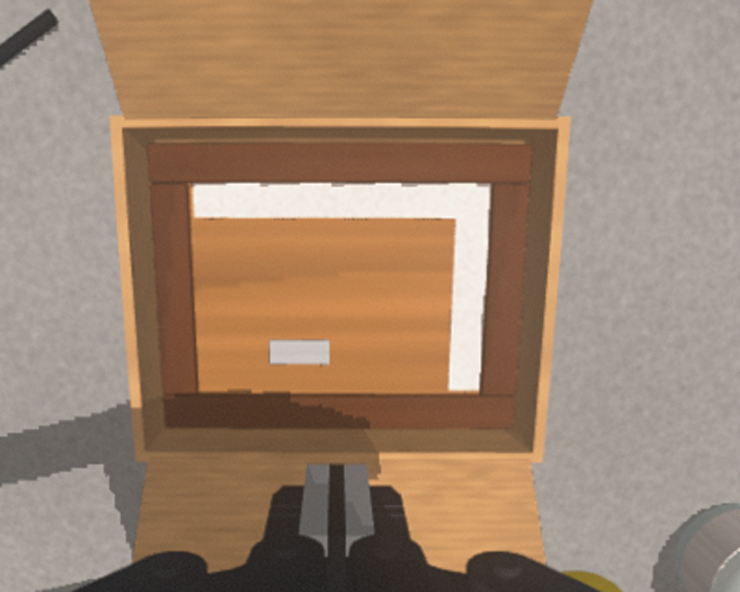

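Both flaps are folded far back and the whole L strip is clear. Its corners in the crop are (193,184), (492,184), (481,390), (448,390), (456,218) and (194,218). I'll fit the picture pose to them, then locate the stylus.

```bash
python3 - <<'E'
from h import *
from scipy.optimize import least_squares
np.set_printoptions(precision=4,suppress=True)
c=load("w3")
P=np.array([(193,184),(492,184),(481,390),(448,390),(456,218),(194,218)])/1.85+[100,0]
M=np.array([(-70,52),(72,52),(72,-50),(56,-50),(56,36),(-70,36)])/1000
def w(p,z): 
    C,S=np.cos(p[2]),np.sin(p[2]); return np.c_[p[0]+C*M[:,0]-S*M[:,1],p[1]+S*M[:,0]+C*M[:,1],np.full(6,z)]
r=least_squares(lambda p:(w2px(c,w(p,.035))-P).ravel(),[.505,.215,-.05]); print(r.x,r.fun.reshape(-1,2))
r2=least_squares(lambda p:(w2px(c,w(p,p[3]))-P).ravel(),[.505,.215,-.05,.035]); print(r2.x,r2.fun.reshape(-1,2))
p=r.x;C,S=np.cos(p[2]),np.sin(p[2])
for n,(x,y) in dict(start=(-.064,.044),corner=(.064,.044),end=(.064,-.044)).items(): print(n,p[0]+C*x-S*y,p[1]+S*x+C*y)
E
```

```text
[ 0.505   0.2181 -0.056 ] [[ 0.2713 -0.0281]
 [-0.6606 -0.0127]
 [-0.6789 -0.0865]
 [ 0.4146 -0.0828]
 [ 0.0482  0.0009]
 [ 0.5918  0.1006]]
[ 0.5049  0.2182 -0.0559  0.0362] [[-0.0918 -0.1551]
 [-0.4269 -0.1477]
 [-0.4785  0.1724]
 [ 0.5576  0.1771]
 [ 0.2117 -0.0647]
 [ 0.2365  0.0426]]
start 0.4435638654840806 0.26561679548119077
corner 0.5713633966042851 0.2584558007558844
end 0.566440212730637 0.1705936231107438
```

Request:
{"fn": "move_arm", "kwargs": {"moves": [{"gripper": 60, "x": 0.45, "y": 5.9, "z": 0, "roll": 0}, {"gripper": 60, "x": 0.45, "y": 5.9, "z": 0, "roll": 0}, {"gripper": 60, "x": 0.45, "y": 5.9, "z": 0, "roll": 0}, {"gripper": 60, "x": 0.45, "y": 5.9, "z": 0, "roll": 0}, {"gripper": 60, "x": 0.45, "y": 5.9, "z": 0, "roll": 0}]}}

```text
time_s: 8.65
eef_pos: [0.5082, -0.1035, 0.3968]
eef_rot: [-0.001, 1.0, -0.027, -0.001]
wrist_force: [0.5, 0.6, 0.1]
opening: 0.6
```

Request:
{"fn": "move_arm", "kwargs": {"moves": [{"gripper": 60, "x": 0.45, "y": 5.9, "z": 0, "roll": 0}, {"gripper": 60, "x": 0.45, "y": 5.9, "z": 0, "roll": 0}, {"gripper": 60, "x": 0, "y": 0, "z": 0, "roll": 0}, {"gripper": 60, "x": 0, "y": 0, "z": 0, "roll": 0}]}}

```text
time_s: 9.15
eef_pos: [0.5108, -0.2202, 0.3967]
eef_rot: [-0.001, 1.0, -0.028, -0.001]
wrist_force: [-0.3, 0.4, -0.0]
opening: 0.599
```

```bash
python3 - <<'E'
from h import *
cam("wrist","w4"); T,o=tool(); print(T,o["wrist_force"],o["time_s"])
E
```

```text
[[ 0.99852366 -0.05429199 -0.00169802  0.51081982]
 [-0.05428887 -0.99852358  0.00183678 -0.2196222 ]
 [-0.00179523 -0.00174189 -0.99999687  0.39702302]
 [ 0.          0.          0.          1.        ]] [-0.32955735 -0.14373656  0.21931834] 9.2
```

View pics/w4.png

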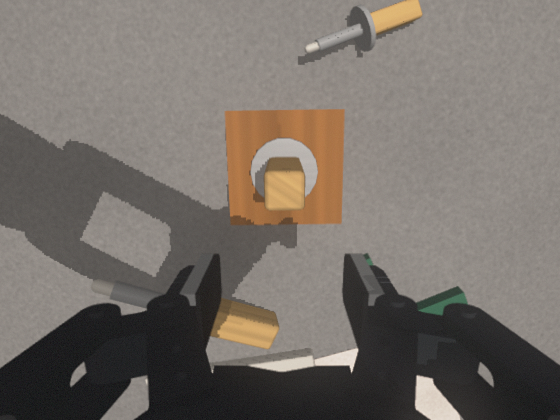

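Wrist view: the block spans (226..344, 110..223), with the collar about 67 px across (51.7 mm at that depth) and the handle top about 40 px (24 mm) at (285,189), so this is the right stylus. The two decoys, small at (365,30) and large near (190,305), now lie on the table off to the sides. Next I measure the handle top exactly.

```bash
python3 - <<'E'
from h import *
np.set_printoptions(precision=4,suppress=True)
c=load("w4"); im=c["img"][:,:,::-1].copy(); 
hsv=cv2.cvtColor(im,cv2.COLOR_BGR2HSV)
print(im[189,285],hsv[189,285],hsv[163,285],hsv[205,240])
m=cv2.inRange(hsv,(10,60,185),(30,200,255)); m[:150]=0;m[225:]=0;m[:,:240]=0;m[:,330:]=0
m=cv2.morphologyEx(m,cv2.MORPH_OPEN,np.ones((3,3)))
k=max(cv2.findContours(m,0,2)[0],key=cv2.contourArea); r=cv2.minAreaRect(k); print(r)
b=cv2.boxPoints(r); w=px2w(c,b,.161); print(w,w.mean(0)); e=np.diff(w[[0,1,2]],axis=0);print(np.linalg.norm(e,axis=1),np.degrees(np.arctan2(e[:,1],e[:,0])))
w=px2w(c,[(226,111),(344,109),(342,223),(230,223)],.085);print(w,w.mean(0));e=w[1]-w[0];print(np.degrees(np.arctan2(e[1],e[0])))
d=cv2.resize(im[90:240,210:360],None,fx=4,fy=4,interpolation=2);cv2.drawContours(d,[((k-[210,90])*4)],-1,(255,0,0),1);cv2.imwrite("pics/w4c.png",d)
E
```

```text
[108 167 207] [ 18 122 207] [ 16 112 121] [ 14 151 179]
((285.0, 190.0), (36.0, 36.0), 90.0)
[[ 0.5035 -0.1863  0.161 ]
 [ 0.524  -0.1874  0.161 ]
 [ 0.5231 -0.2087  0.161 ]
 [ 0.5021 -0.2075  0.161 ]] [ 0.5132 -0.1975  0.161 ]
[0.0205 0.0212] [ -3.1289 -92.2995]
[[ 0.4717 -0.1504  0.085 ]
 [ 0.5604 -0.1538  0.085 ]
 [ 0.5576 -0.2434  0.085 ]
 [ 0.4668 -0.2384  0.085 ]] [ 0.5142 -0.1965  0.085 ]
-2.194269279839424
```

View pics/w4c.png

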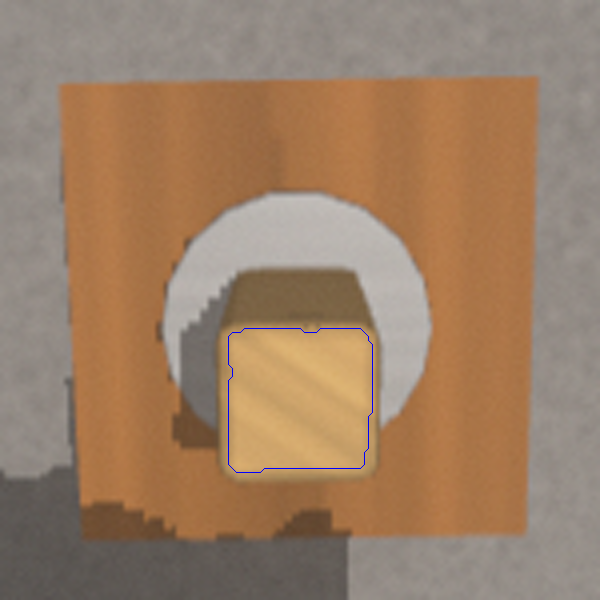

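Request:
{"fn": "move_arm", "kwargs": {"moves": [{"gripper": 60, "x": 0.15, "y": -2.25, "z": 0, "roll": 0}, {"gripper": 60, "x": 0, "y": 0, "z": 4, "roll": 0}, {"gripper": 60, "x": 0, "y": 0, "z": 4, "roll": 0}, {"gripper": 60, "x": 0, "y": 0, "z": 2.9, "roll": 0}, {"gripper": 60, "x": 0, "y": 0, "z": 0, "roll": 0}]}}

```text
time_s: 9.82
eef_pos: [0.5127, -0.1959, 0.287]
eef_rot: [-0.002, 1.0, -0.027, -0.002]
wrist_force: [0.8, -0.2, 0.1]
opening: 0.599
```

Request:
{"fn": "move_arm", "kwargs": {"moves": [{"gripper": 24, "x": 0, "y": 0, "z": 0, "roll": 0}, {"gripper": 15, "x": 0, "y": 0, "z": 0, "roll": 0}, {"gripper": 0, "x": 0, "y": 0, "z": 0, "roll": 0}, {"gripper": 0, "x": 0, "y": 0, "z": 0, "roll": 0}]}}

```text
time_s: 10.32
eef_pos: [0.5141, -0.1988, 0.2912]
eef_rot: [0.0, 1.0, -0.028, 0.002]
wrist_force: [-0.1, 3.2, 6.7]
opening: 0.273
```

Request:
{"fn": "move_arm", "kwargs": {"moves": [{"gripper": 0, "x": 0, "y": 0, "z": 0, "roll": 0}, {"gripper": 0, "x": 0, "y": 0, "z": 0, "roll": 0}]}}

```text
time_s: 10.58
eef_pos: [0.5141, -0.1988, 0.2912]
eef_rot: [0.0, 1.0, -0.028, 0.002]
wrist_force: [0.2, 3.9, 6.6]
opening: 0.27
```

Request:
{"fn": "move_arm", "kwargs": {"moves": [{"gripper": 0, "x": 0, "y": 0, "z": -1.5, "roll": 0}, {"gripper": 0, "x": 0, "y": 0, "z": -3.5, "roll": 0}, {"gripper": 0, "x": 0, "y": 0, "z": -4, "roll": 0}, {"gripper": 0, "x": 0, "y": 0, "z": -4, "roll": 0}, {"gripper": 0, "x": 0, "y": 0, "z": -2, "roll": 0}]}}

```text
time_s: 11.2
eef_pos: [0.5134, -0.1991, 0.443]
eef_rot: [0.001, 1.0, -0.028, 0.002]
wrist_force: [0.4, 0.7, -2.3]
opening: 0.274
```

Request:
{"fn": "move_arm", "kwargs": {"moves": [{"gripper": 0, "x": -0.7, "y": -3.5, "z": 0, "roll": 0}, {"gripper": 0, "x": -1.04, "y": -5, "z": 0, "roll": 0}, {"gripper": 0, "x": -1.04, "y": -5, "z": 0, "roll": 0}, {"gripper": 0, "x": -1.04, "y": -5, "z": 0, "roll": 0}, {"gripper": 0, "x": -1.04, "y": -5, "z": 0, "roll": 0}]}}

```text
time_s: 11.82
eef_pos: [0.4772, 0.0398, 0.4402]
eef_rot: [0.0, 1.0, -0.028, 0.001]
wrist_force: [-0.0, -0.2, -1.7]
opening: 0.273
```

Request:
{"fn": "move_arm", "kwargs": {"moves": [{"gripper": 0, "x": -1.04, "y": -5, "z": 0, "roll": 0}, {"gripper": 0, "x": -1.04, "y": -5, "z": 0, "roll": 0}, {"gripper": 0, "x": -1.04, "y": -5, "z": 0, "roll": 0}, {"gripper": 0, "x": -1.04, "y": -5, "z": 0, "roll": 0}, {"gripper": 0, "x": -0.5, "y": -2.5, "z": 2, "roll": 0}]}}

```text
time_s: 12.45
eef_pos: [0.4436, 0.268, 0.4216]
eef_rot: [-0.001, 1.0, -0.027, 0.002]
wrist_force: [0.0, -1.2, -1.1]
opening: 0.272
```

Request:
{"fn": "move_arm", "kwargs": {"moves": [{"gripper": 0, "x": 0, "y": 0, "z": 2.5, "roll": 0}, {"gripper": 0, "x": 0, "y": 0, "z": 1.5, "roll": 0}, {"gripper": 0, "x": 0, "y": 0, "z": 0, "roll": 0}, {"gripper": 0, "x": 0, "y": 0, "z": 0, "roll": 0}]}}

```text
time_s: 12.95
eef_pos: [0.4445, 0.2655, 0.3803]
eef_rot: [-0.0, 1.0, -0.028, 0.001]
wrist_force: [-0.5, -0.2, -1.1]
opening: 0.277
```

```bash
python3 - <<'E'
from h import *
np.set_printoptions(precision=4,suppress=True)
c=cam("wrist","w5"); T,o=tool(); print(T,o["wrist_force"],o["time_s"])
P=T@np.array([[0,0,.276,1],[0,0,.261,1],[0,0,.2062,1]]).T; print(w2px(c,P[:3].T), w2px(c,[[.4436,.2656,.0355]]))
i=c["img"][100:400,180:420]; cv2.imwrite("pics/w5c.png",cv2.resize(i[:,:,::-1],None,fx=2,fy=2,interpolation=2))
E
```

```text
[[ 0.9984 -0.0567  0.0019  0.4445]
 [-0.0567 -0.9984  0.0006  0.2655]
 [ 0.0019 -0.0007 -1.      0.3805]
 [ 0.      0.      0.      1.    ]] [ 1.2006 -0.1164 -1.1839] 13.0
[[282.1942 209.0909]
 [282.2254 215.0398]
 [282.3801 244.5933]] [[280.2886 188.8821]]
```

View pics/w5c.png

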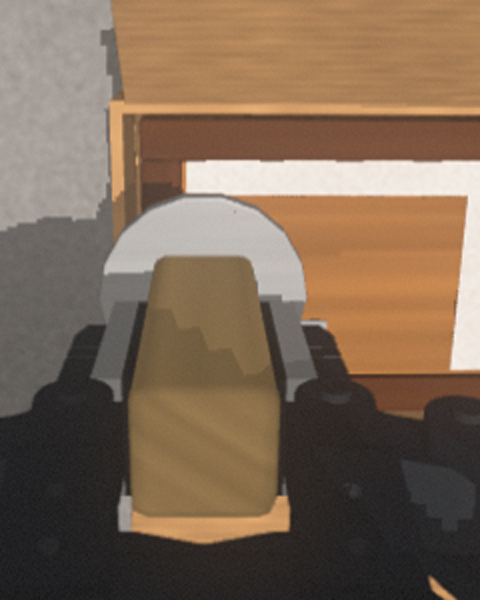

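The collar hides the point. Its outline shows in the crop at x = 102..305 with its far rim at row 195, so I'll work out the in-hand offset from that and cross-check with the side camera.

```bash
python3 - <<'E'
from h import *
np.set_printoptions(precision=4,suppress=True)
c=load("w5"); T,o=tool(); 
a=np.linspace(0,2*np.pi,181)
for zc in(.2002,.2062):
  for dy in(0,-.002):
    p=np.c_[.026*np.cos(a),.026*np.sin(a)+dy,np.full(181,zc),np.ones(181)]
    q=w2px(c,(T@p.T)[:3].T); q=(q-[180,100])*2
    print(zc,dy,"x",q[:,0].min(),q[:,0].max(),"top",q[:,1].min())
p=np.array([[sx*.012,sy*.012+.0,.2062-.076,1] for sx in(-1,1) for sy in(-1,1)]); print((w2px(c,(T@p.T)[:3].T)-[180,100])*2)
s=cam("side","s5")
P=T@np.array([[0,0,.2762,1],[0,0,.2062,1],[0,0,.13,1]]).T; print(w2px(s,P[:3].T))
i=s["img"][100:220,150:270]; cv2.imwrite("pics/s5c.png",cv2.resize(i[:,:,::-1],None,fx=5,fy=5,interpolation=2))
E
```

```text
0.2002 0 x 100.62008139360938 308.9923659844686 top 196.3096384146928
0.2002 -0.002 x 100.31254587347854 309.31409674431416 top 188.17509395967244
0.2062 0 x 103.78855161444432 305.73470212196366 top 190.67698861052918
0.2062 -0.002 x 103.50119198091852 306.03551110799015 top 182.78943253185787
[[127.0689 392.5139]
 [131.6627 524.5225]
 [284.4315 392.5592]
 [279.4431 524.562 ]]
[[187.5981 184.0373]
 [184.7868 165.6777]
 [181.5613 144.4047]]
```

Request:
{"fn": "move_arm", "kwargs": {"moves": [{"gripper": 0, "x": 0, "y": 0, "z": 3, "roll": 0}, {"gripper": 0, "x": 0, "y": 0, "z": 2, "roll": 0}, {"gripper": 0, "x": 0, "y": 0, "z": 1, "roll": 0}, {"gripper": 0, "x": 0, "y": 0, "z": 0.3, "roll": 0}, {"gripper": 0, "x": 0, "y": 0, "z": 0.2, "roll": 0}]}}

```text
time_s: 13.68
eef_pos: [0.4444, 0.2659, 0.315]
eef_rot: [-0.0, 1.0, -0.028, 0.001]
wrist_force: [0.3, 1.6, -1.1]
opening: 0.278
```

Request:
{"fn": "move_arm", "kwargs": {"moves": [{"gripper": 0, "x": 0, "y": 0, "z": 0.2, "roll": 0}, {"gripper": 0, "x": 0, "y": 0, "z": 0.2, "roll": 0}, {"gripper": 0, "x": 0, "y": 0, "z": 0.0, "roll": 0}]}}

```text
time_s: 14.05
eef_pos: [0.4442, 0.2659, 0.3105]
eef_rot: [-0.0, 1.0, -0.028, 0.0]
wrist_force: [0.8, 0.2, -0.2]
opening: 0.274
```

Request:
{"fn": "move_arm", "kwargs": {"moves": [{"gripper": 0, "x": 0, "y": 0, "z": 0.2, "roll": 0}, {"gripper": 0, "x": 0, "y": 0, "z": 0.1, "roll": 0}, {"gripper": 0, "x": 0, "y": 0, "z": 0, "roll": 0}, {"gripper": 0, "x": 0, "y": 0, "z": 0, "roll": 0}]}}

```text
time_s: 14.55
eef_pos: [0.4441, 0.2658, 0.3074]
eef_rot: [-0.0, 1.0, -0.028, 0.0]
wrist_force: [0.4, 0.4, 0.6]
opening: 0.275
```

Request:
{"fn": "move_arm", "kwargs": {"moves": [{"gripper": 0, "x": 0.4, "y": 0, "z": 0, "roll": 0}, {"gripper": 0, "x": 0.5, "y": 0, "z": 0, "roll": 0}, {"gripper": 0, "x": 0.5, "y": 0, "z": 0, "roll": 0}, {"gripper": 0, "x": 0.5, "y": 0, "z": 0, "roll": 0}, {"gripper": 0, "x": 0.5, "y": 0, "z": 0, "roll": 0}]}}

```text
time_s: 15.18
eef_pos: [0.4683, 0.2644, 0.3071]
eef_rot: [0.0, 1.0, -0.028, -0.0]
wrist_force: [-0.8, -0.5, 0.5]
opening: 0.275
```

Request:
{"fn": "move_arm", "kwargs": {"moves": [{"gripper": 0, "x": 0.5, "y": 0, "z": 0, "roll": 0}, {"gripper": 0, "x": 0.5, "y": 0, "z": 0, "roll": 0}, {"gripper": 0, "x": 0.5, "y": 0, "z": 0, "roll": 0}, {"gripper": 0, "x": 0.5, "y": 0, "z": 0, "roll": 0}, {"gripper": 0, "x": 0.5, "y": 0, "z": 0, "roll": 0}]}}

```text
time_s: 15.8
eef_pos: [0.4932, 0.2631, 0.3072]
eef_rot: [0.0, 1.0, -0.028, -0.0]
wrist_force: [-0.9, 0.1, -0.1]
opening: 0.278
```

Request:
{"fn": "move_arm", "kwargs": {"moves": [{"gripper": 0, "x": 0.5, "y": 0, "z": 0, "roll": 0}, {"gripper": 0, "x": 0.5, "y": 0, "z": 0, "roll": 0}, {"gripper": 0, "x": 0.5, "y": 0, "z": 0.02, "roll": 0}, {"gripper": 0, "x": 0.5, "y": 0, "z": 0, "roll": 0}, {"gripper": 0, "x": 0.5, "y": 0, "z": 0, "roll": 0}]}}

```text
time_s: 16.42
eef_pos: [0.5182, 0.2617, 0.307]
eef_rot: [0.0, 1.0, -0.028, -0.0]
wrist_force: [-2.0, -0.3, 1.1]
opening: 0.275
```

Request:
{"fn": "move_arm", "kwargs": {"moves": [{"gripper": 0, "x": 0.5, "y": 0, "z": 0, "roll": 0}, {"gripper": 0, "x": 0.5, "y": 0, "z": 0, "roll": 0}, {"gripper": 0, "x": 0.5, "y": 0, "z": 0, "roll": 0}, {"gripper": 0, "x": 0.5, "y": 0, "z": 0, "roll": 0}, {"gripper": 0, "x": 0.5, "y": 0, "z": 0, "roll": 0}]}}

```text
time_s: 17.05
eef_pos: [0.5431, 0.2603, 0.307]
eef_rot: [-0.0, 1.0, -0.028, -0.0]
wrist_force: [-1.4, 1.0, 0.9]
opening: 0.271
```

Request:
{"fn": "move_arm", "kwargs": {"moves": [{"gripper": 0, "x": 0.5, "y": 0, "z": 0, "roll": 0}, {"gripper": 0, "x": 0.5, "y": 0, "z": 0, "roll": 0}, {"gripper": 0, "x": 0.5, "y": 0, "z": 0, "roll": 0}, {"gripper": 0, "x": 0.5, "y": 0, "z": 0, "roll": 0}, {"gripper": 0, "x": 0.5, "y": 0, "z": 0, "roll": 0}]}}

```text
time_s: 17.68
eef_pos: [0.5681, 0.2589, 0.307]
eef_rot: [0.0, 1.0, -0.028, 0.0]
wrist_force: [-0.6, 0.8, 0.3]
opening: 0.272
```

Request:
{"fn": "move_arm", "kwargs": {"moves": [{"gripper": 0, "x": 0.3, "y": 0, "z": 0, "roll": 0}, {"gripper": 0, "x": 0, "y": 0, "z": 0, "roll": 0}, {"gripper": 0, "x": 0, "y": 0, "z": 0, "roll": 0}]}}

```text
time_s: 18.05
eef_pos: [0.571, 0.2587, 0.3072]
eef_rot: [-0.0, 1.0, -0.028, 0.0]
wrist_force: [0.2, 0.4, 0.5]
opening: 0.271
```

Right on the corner (target .5714, .2585). Next is the short leg, 88 mm along tool +y.

Request:
{"fn": "move_arm", "kwargs": {"moves": [{"gripper": 0, "x": 0, "y": 0.4, "z": 0, "roll": 0}, {"gripper": 0, "x": 0, "y": 0.5, "z": 0, "roll": 0}, {"gripper": 0, "x": 0, "y": 0.5, "z": 0, "roll": 0}, {"gripper": 0, "x": 0, "y": 0.5, "z": 0, "roll": 0}, {"gripper": 0, "x": 0, "y": 0.5, "z": 0, "roll": 0}]}}

```text
time_s: 18.68
eef_pos: [0.5694, 0.2344, 0.307]
eef_rot: [-0.0, 1.0, -0.028, 0.0]
wrist_force: [1.3, 1.1, -0.3]
opening: 0.277
```

Request:
{"fn": "move_arm", "kwargs": {"moves": [{"gripper": 0, "x": 0, "y": 0.5, "z": 0, "roll": 0}, {"gripper": 0, "x": 0, "y": 0.5, "z": 0, "roll": 0}, {"gripper": 0, "x": 0, "y": 0.5, "z": 0, "roll": 0}, {"gripper": 0, "x": 0, "y": 0.5, "z": 0, "roll": 0}, {"gripper": 0, "x": 0, "y": 0.5, "z": 0, "roll": 0}]}}

```text
time_s: 19.3
eef_pos: [0.568, 0.2095, 0.307]
eef_rot: [0.0, 1.0, -0.028, -0.0]
wrist_force: [1.0, 2.2, 0.2]
opening: 0.272
```

Request:
{"fn": "move_arm", "kwargs": {"moves": [{"gripper": 0, "x": 0, "y": 0.5, "z": 0, "roll": 0}, {"gripper": 0, "x": 0, "y": 0.5, "z": 0, "roll": 0}, {"gripper": 0, "x": 0, "y": 0.5, "z": 0, "roll": 0}, {"gripper": 0, "x": 0, "y": 0.5, "z": 0, "roll": 0}, {"gripper": 0, "x": 0, "y": 0.5, "z": 0, "roll": 0}]}}

```text
time_s: 19.92
eef_pos: [0.5666, 0.1845, 0.307]
eef_rot: [0.0, 1.0, -0.028, -0.0]
wrist_force: [-0.3, 2.1, 0.4]
opening: 0.277
```

Request:
{"fn": "move_arm", "kwargs": {"moves": [{"gripper": 0, "x": 0, "y": 0.5, "z": 0, "roll": 0}, {"gripper": 0, "x": 0, "y": 0.5, "z": 0, "roll": 0}, {"gripper": 0, "x": 0, "y": 0.4, "z": 0, "roll": 0}, {"gripper": 0, "x": 0, "y": 0, "z": 0, "roll": 0}, {"gripper": 0, "x": 0, "y": 0, "z": 0, "roll": 0}]}}

```text
time_s: 20.55
eef_pos: [0.5659, 0.1707, 0.307]
eef_rot: [0.0, 1.0, -0.028, -0.0]
wrist_force: [-0.0, -1.3, 1.4]
opening: 0.275
```

Request:
{"fn": "move_arm", "kwargs": {"moves": [{"gripper": 0, "x": 0, "y": 0, "z": -0.6, "roll": 0}, {"gripper": 0, "x": 0, "y": 0, "z": -1, "roll": 0}, {"gripper": 0, "x": 0, "y": 0, "z": -4, "roll": 0}, {"gripper": 0, "x": 0, "y": 0, "z": -4, "roll": 0}, {"gripper": 0, "x": 0, "y": 0, "z": -4, "roll": 0}]}}

```text
time_s: 21.18
eef_pos: [0.5655, 0.171, 0.4447]
eef_rot: [-0.0, 1.0, -0.028, -0.0]
wrist_force: [0.4, -0.4, -1.4]
opening: 0.276
```

Request:
{"fn": "move_arm", "kwargs": {"moves": [{"gripper": 0, "x": -0.3, "y": 3, "z": 0, "roll": 0}, {"gripper": 0, "x": -0.42, "y": 5, "z": 0, "roll": 0}, {"gripper": 0, "x": -0.42, "y": 5, "z": 0, "roll": 0}, {"gripper": 0, "x": -0.42, "y": 5, "z": 0, "roll": 0}, {"gripper": 0, "x": -0.42, "y": 5, "z": 0, "roll": 0}]}}

```text
time_s: 21.8
eef_pos: [0.5326, -0.059, 0.4437]
eef_rot: [0.0, 1.0, -0.028, 0.0]
wrist_force: [0.5, -0.4, -2.0]
opening: 0.27
```

Request:
{"fn": "move_arm", "kwargs": {"moves": [{"gripper": 0, "x": -0.42, "y": 5, "z": 0, "roll": 0}, {"gripper": 0, "x": -0.42, "y": 5, "z": 0, "roll": 0}, {"gripper": 0, "x": -0.3, "y": 4.1, "z": 0, "roll": 0}, {"gripper": 0, "x": 0, "y": 0, "z": 0, "roll": 0}, {"gripper": 0, "x": 0, "y": 0, "z": 0, "roll": 0}]}}

```text
time_s: 22.42
eef_pos: [0.5139, -0.1974, 0.4432]
eef_rot: [-0.0, 1.0, -0.028, -0.0]
wrist_force: [1.9, 1.0, -2.2]
opening: 0.273
```

```bash
python3 - <<'E'
from h import *
np.set_printoptions(precision=4,suppress=True)
c=cam("side","s6"); T,o=tool(); print(T,o["wrist_force"],o["time_s"])
P=T@np.array([[0,0,.2762,1],[0,0,.2062,1]]).T; print(P.T, (w2px(c,P[:3].T)-[240,150])*4, (w2px(c,[[.5142,-.1965,.085]])-[240,150])*4)
i=c["img"][150:290,240:380]; cv2.imwrite("pics/s6c.png",cv2.resize(i[:,:,::-1],None,fx=4,fy=4,interpolation=2))
E
```

```text
[[ 0.9985 -0.0552  0.      0.514 ]
 [-0.0552 -0.9985  0.0005 -0.197 ]
 [-0.     -0.0005 -1.      0.4432]
 [ 0.      0.      0.      1.    ]] [-0.9485  0.6376 -1.4489] 22.475
[[ 0.514  -0.1968  0.167   1.    ]
 [ 0.514  -0.1969  0.237   1.    ]] [[291.5075 323.4997]
 [296.6431 240.9716]] [[285.7465 412.3848]]
```

View pics/s6c.png

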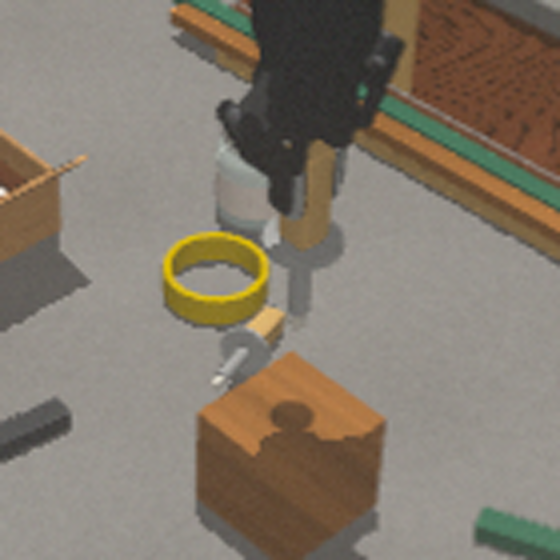

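The stylus hangs upright, with its point at about (298,323) above the hole at (291,415), matching the prediction to about 1 mm. Now I lower it.

Request:
{"fn": "move_arm", "kwargs": {"moves": [{"gripper": 0, "x": 0, "y": 0, "z": 4, "roll": 0}, {"gripper": 0, "x": 0, "y": 0, "z": 2.5, "roll": 0}, {"gripper": 0, "x": 0, "y": 0, "z": 1, "roll": 0}, {"gripper": 0, "x": 0, "y": 0, "z": 1, "roll": 0}, {"gripper": 0, "x": 0, "y": 0, "z": 1.5, "roll": 0}]}}

```text
time_s: 23.1
eef_pos: [0.5146, -0.1978, 0.3437]
eef_rot: [0.001, 1.0, -0.028, 0.001]
wrist_force: [0.4, -0.9, -1.3]
opening: 0.274
```

Request:
{"fn": "move_arm", "kwargs": {"moves": [{"gripper": 0, "x": 0, "y": 0, "z": 2, "roll": 0}, {"gripper": 0, "x": 0, "y": 0, "z": 1.5, "roll": 0}, {"gripper": 0, "x": 0, "y": 0, "z": 1, "roll": 0}, {"gripper": 0, "x": 0, "y": 0, "z": 0.3, "roll": 0}, {"gripper": 0, "x": 0, "y": 0, "z": 0, "roll": 0}]}}

```text
time_s: 23.72
eef_pos: [0.5141, -0.1979, 0.2952]
eef_rot: [0.0, 1.0, -0.028, 0.0]
wrist_force: [-0.2, 0.5, -2.2]
opening: 0.27
```

Request:
{"fn": "move_arm", "kwargs": {"moves": [{"gripper": 0, "x": 0, "y": 0, "z": 0.2, "roll": 0}, {"gripper": 0, "x": 0, "y": 0, "z": 0.1, "roll": 0}, {"gripper": 0, "x": 0, "y": 0, "z": 0.1, "roll": 0}, {"gripper": 0, "x": 0, "y": 0, "z": 0, "roll": 0}]}}

```text
time_s: 24.22
eef_pos: [0.5141, -0.1979, 0.2912]
eef_rot: [0.0, 1.0, -0.028, 0.0]
wrist_force: [-0.2, -0.0, 0.1]
opening: 0.275
```

Light contact: the collar is on the block. I release and withdraw straight up.

Request:
{"fn": "move_arm", "kwargs": {"moves": [{"gripper": 35, "x": 0, "y": 0, "z": 0, "roll": 0}, {"gripper": 60, "x": 0, "y": 0, "z": 0, "roll": 0}, {"gripper": 60, "x": 0, "y": 0, "z": 0, "roll": 0}, {"gripper": 60, "x": 0, "y": 0, "z": 0, "roll": 0}]}}

```text
time_s: 24.72
eef_pos: [0.514, -0.1979, 0.291]
eef_rot: [0.0, 1.0, -0.028, 0.0]
wrist_force: [-0.1, -0.3, -0.3]
opening: 0.596
```

Request:
{"fn": "move_arm", "kwargs": {"moves": [{"gripper": 60, "x": 0, "y": 0, "z": -2, "roll": 0}, {"gripper": 60, "x": 0, "y": 0, "z": -4, "roll": 0}, {"gripper": 60, "x": 0, "y": 0, "z": -4, "roll": 0}, {"gripper": 60, "x": 0, "y": 2.2, "z": -0.6, "roll": 0}, {"gripper": 60, "x": 0, "y": 0, "z": 0, "roll": 0}]}}

```text
time_s: 25.35
eef_pos: [0.5125, -0.2212, 0.3969]
eef_rot: [0.0, 1.0, -0.029, 0.0]
wrist_force: [-0.1, -0.3, 0.2]
opening: 0.597
```

```bash
python3 - <<'E'
from h import *
np.set_printoptions(precision=4,suppress=True)
c=cam("wrist","w7"); s=cam("side","s7"); T,o=tool(); print(T[:3,3],o["wrist_force"],o["time_s"],o["opening"])
a=c["img"][90:250,200:360]; b=s["img"][130:290,150:350]; f=lambda i,k:cv2.resize(i[:,:,::-1],(int(i.shape[1]*k),int(i.shape[0]*k)),interpolation=2)
cv2.imwrite("pics/final.png",np.hstack([f(a,2.2),f(b,2.2)]))
E
```

```text
[ 0.5122 -0.22    0.3952] [ 0.9497  0.2546 -0.7944] 25.45 0.5970365948708836
```

View pics/final.png

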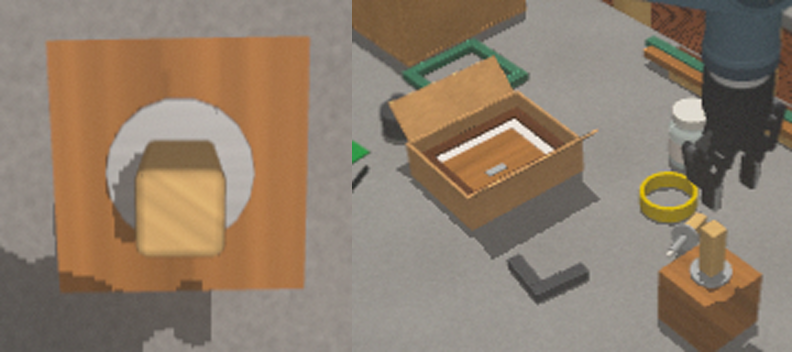

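The stylus stands upright and centred in the block with its collar seated. Both flaps are well back, and the bystanders in view are where they were, so I hand in.

```bash
python3 -c "
from bench import ctrl
print(ctrl.hand_in())"
```

```text
the job is handed in; nothing more can be done
None
```

The job is done and handed in at about 25 s of the 72 s allowed; the hand-in gives no verdict, so I can't confirm a pass.

- **Flaps:** I raised each one along its arc and folded it well past upright. The last side view shows both still open.
- **Pass:** I gripped the stylus and ran it along the strip at 4 cm/s in one pass, start to corner to end, pressing lightly at roughly 1–3 N. The tool was within about 1 mm of each of those three points.
- **Stylus:** It is back in its holder and released. The last wrist and side views show it upright and centred, with the collar on the block and the gripper clear.

**Not checked or unexplained**
- The collar hid the point from the wrist camera, so I inferred its position from the collar and the wrist force. The side view above the holder agreed to within a few millimetres.
- The wrist force readings carry about 1 N of noise.
- I did not measure the bystanders at the end. The tape roll, jar, small frame, weight and one moulding sample looked unmoved in the last side crop; the folding rule and the other sample were not in it.
- The two other styluses, which are not needed, looked upright at the start but were lying down by the time I first looked closely. I did not knowingly touch them.

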